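Tip the nuts into the demagnetiser and hold its dial on step three

TASK

Tip the pot over by its crank bar until all three nuts have dropped into the tray of the demagnetiser, and stand the pot fully upright again. Then turn the spring-return dial clockwise by its peg, past the first and second clicks to the third, and finish while still holding it there against its spring, without forcing it further. Leave the things lying around the machine where they are.

Things in the scene. Friction and masses are not known exactly. Their poses are not given: they have to be found in the camera images.
- unit: bench demagnetiser, fixed: grey housing, x -66..+66, y -165..+150 mm, top z = 50 mm. Origin on the bench; x away from the robot, y left, z up, turned up to 0.3 rad. Left part: open tray, inside x -46..+46, y -40..+140, floor z = 20, rim z = 50. Right part: flat control panel with the dial. The pot hangs over the tray's left half between posts at x = -54 and +54 (26 mm wide, tops z = 129)
- pot (a joint): tilt of the steel pot (rad): 0 = upright on its stop, as at the start (upright: below 0.1); grows as it tips to the unit's right over the tray; stop at 2.5. Friction (0.15 N m) keeps it where it is left. Open cup, radius 33 mm at the bottom, 44 at the rim, wall 3, 75 high, bottom 45 mm below its axis; it sweeps 57 mm about the axis. The nuts slide out between about 1.7 and 2.4
- pot_hinge (a point): fixed point on the pot's trunnion axis (which runs along the unit's x) at the pot's centre; in the unit's frame at (0, 80, 108) mm
- pot_bar (a point): middle of the black crank bar that tips the pot: round, 14 mm thick, 55 mm long, along the unit's x, in front of the front post (x -118 to -63 mm), 80 mm from the axis. At tilt 0 it is at (-95, 155, 135) mm of the unit's frame; it swings over the top to (-95, 4, 131) at 2.5. A grip from above closing along the unit's y is free all the way; the bar turns in the fingers
- dial (a joint): angle of the black dial (rad): 0 = rest, grows clockwise from above. Clicks at 0.4, 0.8 and 1.2 (third; 1.08 to 1.32 counts). A spring always returns it: 0.12 N m at rest to 0.24 at 1.2, plus or minus about 0.07 for the clicks (2 to 7 N at the peg); it can be overturned up to a stop at 1.45. White marks under the arm: dot at rest, then 1, 2, 3 strokes
- dial_center (a point): fixed point on the dial's vertical axis at the height to grip the peg; in the unit's frame at (0, -105, 87) mm
- dial_peg (a point): grip point on the dial's finger peg: an upright round black pin, 14 mm thick, free from z = 64 to its top at z = 102 mm, at the end of the dial's arm, 50 mm from the dial's axis; the point is on the pin's axis at z = 87 mm. At rest it is at (-21, -150) mm of the unit's frame, at the third click at (-50, -101)
- tray (a point): centre of the tray floor, in the unit's frame (0, 51, 20) mm
- nut_1: plain steel hexagon nut, 24 mm across flats, 28 mm over corners, 13 mm high, 35 g; origin at the centre of its underside. It starts inside the pot, two lying side by side and the third on top of them
- nut_2: plain steel hexagon nut, 24 mm across flats, 28 mm over corners, 13 mm high, 35 g; origin at the centre of its underside. It starts inside the pot, two lying side by side and the third on top of them
- nut_3: plain steel hexagon nut, 24 mm across flats, 28 mm over corners, 13 mm high, 35 g; origin at the centre of its underside. It starts inside the pot, two lying side by side and the third on top of them
- stamp: bystander: black hand stamp, 36x57x70 mm, standing in front of the unit; origin at the centre of its underside
- screwdriver: bystander: blue-handled screwdriver, 186 mm long, 24 mm thick, lying to the right of the unit; origin under its middle
- carton: bystander: small white part carton, 62x62x34 mm, to the left of the unit; origin at the centre of its underside

How it is judged:
By the outcome, as a careful person would: the job done as asked, in the order asked, and still so for the second after the job is handed in, while the arm keeps its last pose, push and grip.
It also fails if it takes over 58 s, if anything falls off the work surface, if the arm or the gripper's body presses on something with over 40 N, if the wrist force passes 120 N, or if a joint passes its speed limit or range.

ROBOT

A 7-joint arm with a two-finger parallel gripper is mounted at the origin on a cart in front of the work surface, level with it; the furniture and walls round the work are solid. World frame = base frame: x ahead of the robot, y to its left, z up, the work surface at z = 0. Lengths are in m, angles in rad, forces in N, time in s.
With the tool pointing down it reaches from about 0.4 to 0.85 m from the base axis. Payload 4.4 kg.
Tool frame: the origin (TCP) lies between the finger pads; the fingertips stand 14 mm ahead of it and the grasp point (between the pads) lies 5 mm behind it (robot.tip_extent is the distance from the TCP to the fingertips, in m); z points along the fingers, y is the line along which they close (so a half turn about z gives the same grasp; the last joint's range is limited). The gripper opens to 94 mm and grips with 3 to 60 N. Pads are 16 mm wide; open, the fingers measure 119 mm over their backs; the gripper's body (75 mm by 177 mm) begins 78 mm behind the grasp point.
Start: joints at [-0.066, 0.628, 0.038, 1.517, -0.027, 0.996, -0.02], TCP at [0.65, 0, 0.219] pointing down, gripper open.
Joint ranges: [-3.06, 3.06], [-0.37, 2.12], [-1.25, 1.32], [0.18, 2.47], [-1.1, 4.24], [0.23, 1.98], [-2.94, 2.94]. Speed limits (rad/s): [2.57, 2.57, 3.14, 3.14, 3.14, 3.14, 3.14].

INTERFACE

Orientations are given as a 3x3 rotation matrix whose columns are the frame's x, y, z axes.
In Python, from rig import robot, eyes gives the robot as it stands. The module is installed in compiled form; this text tells all that it offers.
- The arm moves only by the tool carry_out, never from a script. Its arguments are lists of equal length, an entry for each row: "dp": the shift along the tool's x, y, z scaled (see below), a list of three; "turn": the turn, a rotation vector about the tool's x, y, z scaled (see below), a list of three; "claw": the closure, from 0 (fully open) to 1 (shut). A call has 1 to 20 rows; each row shifts and turns the commanded pose from where the row before left it, along the tool's axes as they then stand; what a row does not reach is not made up. The controller multiplies each number of a shift by 4 cm and each number of a turn by 0.1 rad. A row lasts 1/10 s, in which the tool goes at most 50 mm and 8.59 degrees, less where a joint would pass 70% of its speed; a pose out of reach is approached as far as the arm can. A call with a number of a shift or a turn outside -1 to 1 is refused whole. A call with a gripper value outside its range is refused whole. The fingers move at their own pace and stop on an object; "newtons" is the grip in N (left out, the last holds). Time passes only in rows, so rows that do not move let the fingers close. It gives the time, the measured TCP pose, the force, the opening and the grip force at its end, in the units of the state.
- robot.read_state(): the state, without advancing time (a new reading comes with each control period).
- eyes.snapshot(name): name is "scene" or "side" or "wrist"; returns a dict with "img" (420x560x3 uint8, red, green, blue), "depth" (420x560 float32, m along the optical axis (not along the pixel's ray), 0 where there is no reading), "vertical_fov" (degrees; the focal length in pixels is half the picture's height over the tangent of half this angle, whatever the lens; pixels are square), "cx", "cy" (the principal point, pixels), "k1" (the pictures are not rectified: a ray, as slopes to the right and down, at radius r is drawn at 1 + k1 r^2 times it, then the intrinsics apply), "cam_to_world" (4x4, takes a point from camera to world coordinates). Camera axes: x right, y up, looking along -z (the intrinsics and any distortion apply to the point x, -y, -z); pixel columns grow to the right and rows downward; lengths in m; the calibration is good to about 2 mm. A picture is of the moment at which its call begins.
- robot.finish_job(): hands the job in; it is judged then, once.
The state is a dict: "clock": time; "q": joint angles; "qd": joint speeds; "tau": joint torques, N m; "position": TCP position; "ee_rot": TCP orientation; "wrist_force": force on the tool from outside, world axes, zero at the start; "torque": the same for the moment, N m; "finger_gap": finger opening in m; "grip_force": force on a finger pad.
Only numpy, scipy, OpenCV 4.12 (cv2) and the standard library are available. Lean on these libraries where they do the work, as an engineer would, in place of code of your own. Each camera call takes 0.05 s, during which the arm holds its last target. There are 200 camera calls.

## Working session

There is one attempt and no reset: what is moved stays moved. The work goes in short steps, Python scripts to look and compute and a tool call to move; the robot and the scene stay as the last step left them, time stands still between calls to the robot, and variables do not carry over. Pictures are saved under pics/ and viewed, at most 10 in all, crops included, and the job is handed in when it is done.

Besides the shell and the picture viewer there is one more tool, called after "Request:" as name(argument=value, ...) on one line, values as JSON. carry_out: Moves the arm, as the interface text tells. Its arguments: {"type":"object","properties":{"dp":{"type":"array","items":{"type":"array","items":{"type":"number"}}},"turn":{"type":"array","items":{"type":"array","items":{"type":"number"}}},"claw":{"type":"array","items":{"type":"number"}},"newtons":{"type":"number"}},"required":["dp","turn","claw"]}

```bash
mkdir -p pics; cat > h.py <<'E'
import numpy as np, cv2
from rig import robot, eyes
def snap(n,f=None):
    s=eyes.snapshot(n)
    if f: cv2.imwrite('pics/'+f,s['img'][:,:,::-1])
    return s
def cloud(s):
    h,w=s['depth'].shape; f=h/2/np.tan(np.radians(s['vertical_fov'])/2)
    K=np.array([[f,0,s['cx']],[0,f,s['cy']],[0,0,1.]])
    u,v=np.meshgrid(np.arange(w),np.arange(h))
    p=cv2.undistortPoints(np.stack([u,v],-1).reshape(-1,1,2).astype(float),K,np.array([s['k1'],0,0,0.]))[:,0].reshape(h,w,2)
    d=s['depth']; P=np.stack([p[...,0]*d,-p[...,1]*d,-d],-1)
    T=s['cam_to_world']; W=P@T[:3,:3].T+T[:3,3]; W[d==0]=np.nan
    return W
E
python3 - <<'E'
from h import *
for n in ['scene','side']:
    s=snap(n,n+'0.png'); np.savez(n+'0.npz',W=cloud(s),img=s['img'])
    print(n,s['cam_to_world'][:3].round(3).tolist(),s['k1'])
a=cv2.imread('pics/scene0.png');b=cv2.imread('pics/side0.png')
st=robot.read_state();print(st['position'],st['ee_rot'],st['wrist_force'],st['finger_gap'])
E
```

```text
scene [[-0.777, 0.426, -0.464, 0.173], [-0.629, -0.513, 0.584, 0.546], [0.011, 0.745, 0.667, 0.688]] -0.10618663387089854
side [[-0.994, 0.098, -0.042, 0.502], [-0.106, -0.853, 0.512, 0.506], [0.015, 0.513, 0.858, 0.892]] -0.08148647698736307
[6.49455912e-01 1.75546708e-05 2.18686764e-01] [[ 4.03206490e-05  9.99998714e-01 -1.60311938e-03]
 [ 9.99999999e-01 -4.03226051e-05 -1.18787148e-06]
 [-1.25251190e-06 -1.60311933e-03 -9.99998715e-01]] [-0.98570041 -0.04260608  0.2955076 ] 0.09397634202057942
```

View pics/scene0.png

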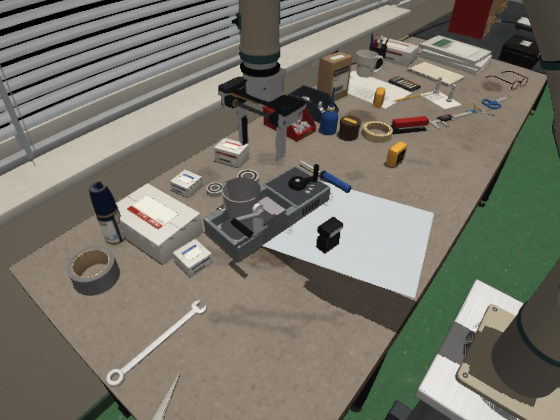

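View pics/side0.png

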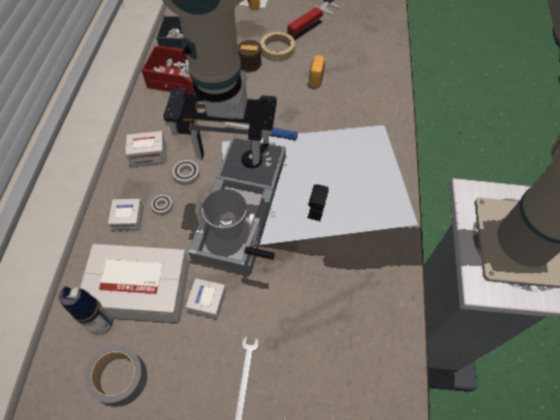

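```bash
python3 - <<'E'
from h import *
for n,box in [('side',(130,285,180,300)),('scene',(160,260,195,335))]:
    z=np.load(n+'0.npz');W=z['W'];r0,r1,c0,c1=box
    P=W[r0:r1,c0:c1]; m=abs(P[...,2]-0.05)<0.004
    m=cv2.morphologyEx(m.astype(np.uint8),cv2.MORPH_OPEN,np.ones((2,2)))
    k,l,st,_=cv2.connectedComponentsWithStats(m,connectivity=8)
    Q=P[(m>0)]; print(n,len(Q),np.nanmedian(Q,0))
    r=cv2.minAreaRect(Q[:,:2].astype(np.float32)*1000);print(r, st[1:,4][:10])
    B=P[(P[...,2]>0.12)&(P[...,2]<0.145)];print('high',len(B))
    # bar: dark pts
    img=z['img'][r0:r1,c0:c1].astype(int)
    d=(img.max(-1)<50)&(P[...,2]>0.115)&(P[...,2]<0.15)
    if d.any(): print('bar',d.sum(),P[d].mean(0),P[d].min(0),P[d].max(0))
    d=(img.max(-1)<60)&(P[...,2]>0.075)&(P[...,2]<0.108)
    if d.any(): print('peg',d.sum(),np.median(P[d],0),P[d].min(0),P[d].max(0))
    np.save(n+'rim.npy',Q)
z=cv2.imread('pics/side0.png')[125:285,160:320];cv2.imwrite('pics/c1.png',cv2.resize(z,None,fx=3.7,fy=3.7,interpolation=2))
E
```

```text
side 3051 [ 0.62926084 -0.07012918  0.05010967]
((579.564208984375, -4.991851806640625), (366.91680908203125, 137.26242065429688), 63.03682327270508) [2486    4  561]
high 1024
bar 189 [0.57273614 0.1552989  0.14011195] [0.54656414 0.14506565 0.13365605] [0.59831594 0.16225048 0.14437215]
scene 2030 [ 0.60474537 -0.06616114  0.05000137]
((643.8626098632812, -26.060531616210938), (388.71563720703125, 84.7674560546875), 59.645469665527344) [2014   16]
high 830
bar 166 [0.56688114 0.1559996  0.13917632] [0.540623   0.14501957 0.12817917] [0.59695692 0.16276007 0.14388405]
peg 46 [ 0.59773374 -0.15364487  0.09337285] [ 0.59344755 -0.16289324  0.07549222] [0.6477509  0.10082314 0.10321906]
```

View pics/c1.png

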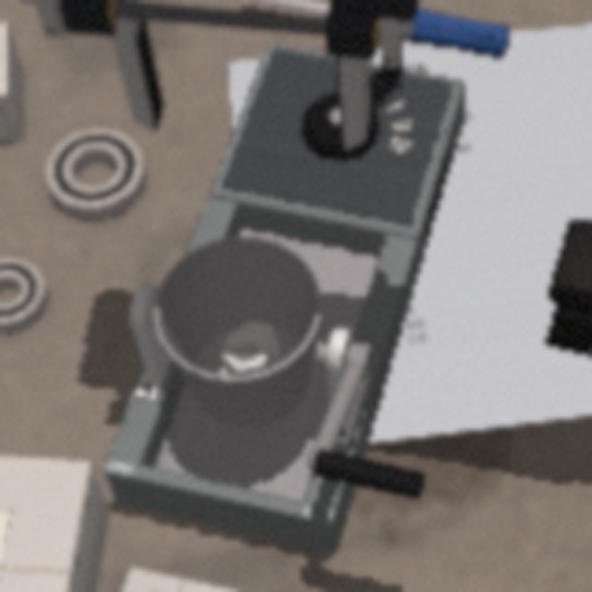

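```bash
python3 - <<'E'
from h import *
from scipy.optimize import differential_evolution as DE, least_squares
Q=np.vstack([np.load('siderim.npy'),np.load('scenerim.npy')])[:,:2]*1000
def box(p,x0,x1,y0,y1): return np.minimum.reduce([p[:,0]-x0,x1-p[:,0],p[:,1]-y0,y1-p[:,1]])
def loc(p,v):
    c,s=np.cos(v[2]),np.sin(v[2]);d=p-v[:2];return np.c_[d@[c,s],d@[-s,c]]
def cost(v):
    L=loc(Q,v); o=box(L,-66,66,-165,150); i=-box(L,-46,46,-40,140)
    return np.clip(-np.minimum(o,i),0,12).mean()+0.0
for part in (slice(None),):
    r=DE(cost,[(600,720),(-60,60),(-.3,.3)],seed=1,tol=1e-8,maxiter=200);print(r.x,r.fun)
v=r.x
# pot rim and bar and peg
for n in ['side','scene']:
    W=np.load(n+'0.npz')['W'].reshape(-1,3)*1000
    im=np.load(n+'0.npz')['img'].reshape(-1,3).max(1)
    L=np.c_[loc(W[:,:2],v),W[:,2]]
    R=L[(abs(L[:,2]-138)<2.5)&(abs(L[:,0])<55)&(abs(L[:,1]-80)<55)][:,:2]
    f=least_squares(lambda c:np.hypot(*(R-c[:2]).T)-c[2],[0,80,43],loss='soft_l1');print(n,'pot',len(R),f.x)
    B=L[(im<50)&(L[:,2]>128)&(L[:,2]<150)&(L[:,0]<-60)&(L[:,0]>-125)&(abs(L[:,1]-155)<15)];print('bar',B.min(0),B.max(0),B.mean(0))
    G=L[(L[:,2]>70)&(L[:,2]<105)&(np.hypot(L[:,0]+21,L[:,1]+150)<18)];print('peg',len(G),G.mean(0) if len(G) else '',G.min(0) if len(G) else '',G.max(0) if len(G) else '')
E
```

```text
[ 6.03472887e+02 -2.88216610e+01 -6.97927112e-02] nan
side pot 103 [42.05569603 99.23426568 41.76926359]Traceback (most recent call last):
  File "<stdin>", line 20, in <module>
    return umr_minimum(a, axis, None, out, keepdims, initial, where)
ValueError: zero-size array to reduction operation minimum which has no identity
```

```bash
cat > fit.py <<'E'
from h import *
from scipy.optimize import differential_evolution as DE, least_squares
Q=np.vstack([np.load('siderim.npy'),np.load('scenerim.npy')])[:,:2]*1000
Q=Q[np.isfinite(Q).all(1)]
def box(p,x0,x1,y0,y1): return np.minimum.reduce([p[:,0]-x0,x1-p[:,0],p[:,1]-y0,y1-p[:,1]])
def loc(p,v):
    c,s=np.cos(v[2]),np.sin(v[2]);d=p-v[:2];return np.c_[d@[c,s],d@[-s,c]]
def cost(v):
    L=loc(Q,v); o=box(L,-66,66,-165,150); i=-box(L,-46,46,-40,140)
    return np.clip(-np.minimum(o,i),0,12).mean()
r=DE(cost,[(600,720),(-60,60),(-.3,.3)],seed=1,tol=1e-8,maxiter=200);print(r.x,r.fun)
v=r.x
for n in ['side','scene']:
    W=np.load(n+'0.npz')['W'].reshape(-1,3)*1000
    im=np.load(n+'0.npz')['img'].reshape(-1,3).max(1)
    L=np.c_[loc(W[:,:2],v),W[:,2]]
    R=L[(abs(L[:,2]-137)<2.5)&(abs(L[:,0])<50)&(abs(L[:,1]-80)<50)][:,:2]
    f=least_squares(lambda c:np.hypot(*(R-c[:2]).T)-c[2],[0,80,43],loss='soft_l1');print(n,'pot',len(R),f.x)
    for nm,B in [('bar',L[(im<60)&(L[:,2]>125)&(L[:,2]<150)&(L[:,0]<-55)&(L[:,0]>-130)&(abs(L[:,1]-155)<20)]),('peg',L[(L[:,2]>72)&(L[:,2]<105)&(np.hypot(L[:,0]+21,L[:,1]+150)<20)])]:
        if len(B): print(nm,len(B),B.min(0).round(1),B.max(0).round(1),B.mean(0).round(1))
E
python3 fit.py
```

```text
[ 6.39570834e+02 -1.01274882e+01 -1.23926699e-01] 0.09885907443433693
side pot 250 [ 3.57201986 78.67275383 42.07621548]
bar 209 [-113.6  147.2  131.4] [-60.9 161.5 144.4] [-86.9 155.7 139.9]
peg 5 [ -25.4 -151.2   72. ] [ -19.5 -145.    81.4] [ -24.1 -149.6   75.5]
scene pot 165 [ 0.46565305 78.93227728 41.5380126 ]
bar 172 [-118.8  145.9  128.2] [-61.8 161.1 143.9] [-92.6 155.7 139.1]
peg 62 [ -27.5 -156.6   72.8] [ -14.6 -143.   103.5] [ -22.4 -148.2   90.4]
```

Request:
carry_out(dp=[[0,0,0],[0,0,0],[0,0,0],[0,0,0],[0,0,0],[0,0,0],[0,0,0],[0,0,0],[0,0,0],[0,0,0],[0,0,0],[0,0,0],[0,0,0],[0,0,0],[0,0,0],[0,0,0]], turn=[[0,0,-1],[0,0,-1],[0,0,-1],[0,0,-1],[0,0,-1],[0,0,-1],[0,0,-1],[0,0,-1],[0,0,-1],[0,0,-1],[0,0,-1],[0,0,-1],[0,0,-1],[0,0,-1],[0,0,-0.47],[0,0,0]], claw=[0,0,0,0,0,0,0,0,0,0,0,0,0,0,0,0], newtons=30)

```text
clock: 1.7
position: [0.6497, -0.0002, 0.2189]
ee_rot: [[-0.992, 0.124, -0.001], [0.124, 0.992, 0.0], [0.001, 0.0, -1.0]]
wrist_force: [0.1, 1.2, -0.6]
finger_gap: 0.0944
grip_force: 0.0
```

Request:
carry_out(dp=[[0.43,0.6,0],[0.43,0.6,0],[0.43,0.6,0],[0.43,0.6,0],[0.43,0.6,0],[0.43,0.6,0],[0,0,0],[0,0,0]], turn=[[0,0,0],[0,0,0],[0,0,0],[0,0,0],[0,0,0],[0,0,0],[0,0,0],[0,0,0]], claw=[0,0,0,0,0,0,0,0])

```text
clock: 2.5
position: [0.5654, 0.1558, 0.2195]
ee_rot: [[-0.992, 0.123, 0.0], [0.123, 0.992, -0.001], [-0.0, -0.001, -1.0]]
wrist_force: [0.6, -0.3, 1.3]
finger_gap: 0.0938
grip_force: 0.0
```

```bash
cat >> h.py <<'E'
V=np.array([639.6,-10.1,-0.124])
def u():
    s=robot.read_state();p=s['position']*1000;c,t=np.cos(V[2]),np.sin(V[2]);d=p[:2]-V[:2]
    R=s['ee_rot'];Ru=np.array([[c,t,0],[-t,c,0],[0,0,1]])@R
    print('t',s['clock'],'unit TCP',np.round([d@[c,t],d@[-t,c],p[2]],1),'F',s['wrist_force'].round(1),'gap',round(s['finger_gap']*1000,1),s['grip_force'],'q',s['q'].round(2));print(Ru.round(3).tolist())
E
python3 -c "
from h import *
u()
s=snap('side','side1.png');W=cloud(s);np.savez('side1.npz',W=W,img=s['img'])
W=cloud(snap('wrist','wr1.png'))"
```

```text
t 2.5 unit TCP [-94.2 155.5 219.5] F [ 0.6 -0.3  1.3] gap 93.8 0.0 q [-0.08  0.56 -0.36  1.69  0.24  0.94  0.91]
[[-1.0, -0.001, 0.0], [-0.001, 1.0, -0.001], [-0.0, -0.001, -1.0]]
```

View pics/wr1.png

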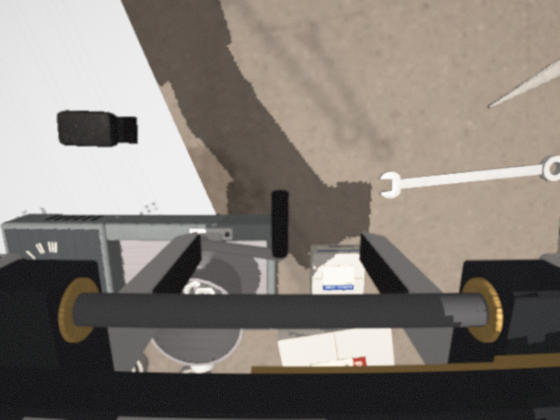

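Request:
carry_out(dp=[[0,0,0.5],[0,0,0.6],[0,0,0.6],[0,0,0.53],[0,0,0],[0,0,0],[0,0,0],[0,0,0],[0,0,0],[0,0,0],[0,0,0]], turn=[[0,0,0],[0,0,0],[0,0,0],[0,0,0],[0,0,0],[0,0,0],[0,0,0],[0,0,0],[0,0,0],[0,0,0],[0,0,0]], claw=[0,0,0,0,0,1,1,1,1,1,1], newtons=25)

```text
clock: 3.7
position: [0.5655, 0.1558, 0.1306]
ee_rot: [[-0.992, 0.123, 0.001], [0.123, 0.992, 0.0], [-0.0, 0.0, -1.0]]
wrist_force: [-0.9, 0.2, 0.3]
finger_gap: 0.0494
grip_force: 0.0
```

```bash
python3 - <<'E'
from h import *
u()
# arc: bar angle phi0=atan2(27,75) from +y; tilt t: y=80+R cos(phi), z=108+R sin(phi), phi=phi0+t
R=np.hypot(75,27);p0=np.arctan2(27,75)
t=np.r_[np.arange(0,2.41,0.15)]
y=80+R*np.cos(p0+t);z=108+R*np.sin(p0+t)
for a,b,c,d,e in zip(t[1:],np.diff(y)/40,-np.diff(z)/40,y[1:],z[1:]):print(round(a,2),'[0, %.2f, %.2f]'%(b,c),d.round(1),(e-5).round(1))
E
```

```text
t 3.7 unit TCP [-94.  155.4 130.6] F [-0.9  0.2  0.3] gap 49.4 0.0 q [-0.11  0.66 -0.33  1.78  0.3   0.74  0.86]
[[-1.0, -0.0, 0.0], [-0.0, 1.0, 0.0], [-0.0, 0.0, -1.0]]
0.15 [0, -0.12, -0.27] 150.1 140.9
0.3 [0, -0.16, -0.25] 143.7 151.0
0.45 [0, -0.20, -0.22] 135.8 159.9
0.6 [0, -0.23, -0.19] 126.7 167.6
0.75 [0, -0.25, -0.16] 116.5 173.9
0.9 [0, -0.28, -0.12] 105.5 178.5
1.05 [0, -0.29, -0.07] 93.9 181.5
1.2 [0, -0.30, -0.03] 82.0 182.7
1.35 [0, -0.30, 0.01] 70.1 182.1
1.5 [0, -0.29, 0.06] 58.4 179.7
1.65 [0, -0.28, 0.10] 47.2 175.6
1.8 [0, -0.26, 0.14] 36.7 169.9
1.95 [0, -0.24, 0.18] 27.2 162.7
2.1 [0, -0.21, 0.21] 18.8 154.1
2.25 [0, -0.17, 0.24] 11.9 144.4
2.4 [0, -0.14, 0.27] 6.5 133.8
```

Request:
carry_out(dp=[[0,0,0],[0,0,0],[0,0,0],[0,0,0],[0,0,0],[0,0,0],[0,0,0]], turn=[[0,0,0],[0,0,0],[0,0,0],[0,0,0],[0,0,0],[0,0,0],[0,0,0]], claw=[1,1,1,1,1,1,1])

```text
clock: 4.4
position: [0.5652, 0.1543, 0.1302]
ee_rot: [[-0.992, 0.124, -0.001], [0.124, 0.992, -0.002], [0.001, -0.002, -1.0]]
wrist_force: [-0.4, -4.8, 1.6]
finger_gap: 0.0132
grip_force: 25.0
```

Request:
carry_out(dp=[[0,-0.06,-0.13],[0,-0.06,-0.14],[0,-0.16,-0.25],[0,-0.2,-0.22],[0,-0.23,-0.19],[0,-0.25,-0.16],[0,-0.28,-0.12],[0,-0.29,-0.07],[0,-0.3,-0.03],[0,-0.3,0.01],[0,0,0],[0,0,0]], turn=[[0,0,0],[0,0,0],[0,0,0],[0,0,0],[0,0,0],[0,0,0],[0,0,0],[0,0,0],[0,0,0],[0,0,0],[0,0,0],[0,0,0]], claw=[1,1,1,1,1,1,1,1,1,1,1,1])

```text
clock: 5.6
position: [0.5549, 0.0722, 0.1854]
ee_rot: [[-0.992, 0.123, 0.002], [0.123, 0.992, 0.002], [-0.002, 0.002, -1.0]]
wrist_force: [-4.2, 0.9, 9.9]
finger_gap: 0.0132
grip_force: 25.0
```

```bash
python3 -c "
from h import *
u()"
```

```text
t 5.6 unit TCP [-94.2  71.2 185.4] F [-4.2  0.9  9.9] gap 13.2 24.99229520559311 q [ 0.06  0.56 -0.36  1.81  0.26  0.82  1.02]
[[-1.0, -0.001, 0.002], [-0.001, 1.0, 0.002], [-0.002, 0.002, -1.0]]
```

Request:
carry_out(dp=[[0,-0.15,0.02],[0,-0.14,0.04],[0,-0.14,0.05],[0,-0.14,0.05],[0,-0.13,0.06],[0,-0.13,0.08],[0,-0.12,0.09],[0,-0.12,0.09],[0,-0.11,0.1],[0,-0.1,0.11],[0,-0.09,0.12],[0,-0.08,0.12],[0,-0.08,0.13],[0,-0.06,0.14],[0,0,0],[0,0,0],[0,0,0]], turn=[[0,0,0],[0,0,0],[0,0,0],[0,0,0],[0,0,0],[0,0,0],[0,0,0],[0,0,0],[0,0,0],[0,0,0],[0,0,0],[0,0,0],[0,0,0],[0,0,0],[0,0,0],[0,0,0],[0,0,0]], claw=[1,1,1,1,1,1,1,1,1,1,1,1,1,1,1,1,1])

```text
clock: 7.3
position: [0.5468, 0.0086, 0.1342]
ee_rot: [[-0.992, 0.123, -0.0], [0.123, 0.992, 0.001], [0.0, 0.001, -1.0]]
wrist_force: [-0.7, 5.1, -1.2]
finger_gap: 0.0129
grip_force: 25.0
```

```bash
python3 -c "
from h import *
u()
a=snap('side')['img'][120:290,150:330];b=snap('scene')['img'][150:270,190:345]
f=lambda i:cv2.resize(i,(400,400),interpolation=2)
cv2.imwrite('pics/t1.png',np.hstack([f(a),f(b)])[:,:,::-1])"
```

```text
t 7.3 unit TCP [-94.4   7.1 134.2] F [-0.7  5.1 -1.2] gap 12.9 24.999440610408783 q [ 0.16  0.61 -0.34  1.88  0.3   0.69  1.09]
[[-1.0, -0.001, -0.0], [-0.001, 1.0, 0.001], [0.0, 0.001, -1.0]]
```

View pics/t1.png

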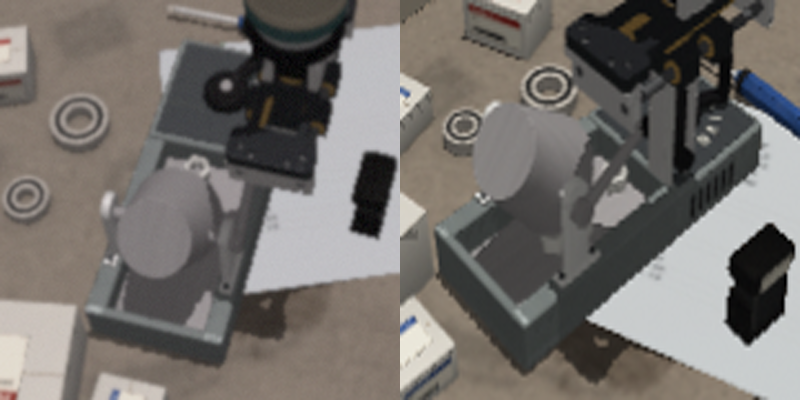

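Request:
carry_out(dp=[[0,-0.05,0.12],[0,0,0],[0,0,0],[0,0,0],[0,0,0],[0,0,0],[0,0,0],[0,0.05,-0.12]], turn=[[0,0,0],[0,0,0],[0,0,0],[0,0,0],[0,0,0],[0,0,0],[0,0,0],[0,0,0]], claw=[1,1,1,1,1,1,1,1])

```text
clock: 8.2
position: [0.5468, 0.0084, 0.1336]
ee_rot: [[-0.992, 0.123, -0.001], [0.123, 0.992, 0.001], [0.001, 0.001, -1.0]]
wrist_force: [1.3, 5.0, -7.7]
finger_gap: 0.0134
grip_force: 25.0
```

Request:
carry_out(dp=[[0,0.14,-0.27],[0,0.17,-0.24],[0,0.21,-0.21],[0,0.24,-0.18],[0,0.26,-0.14],[0,0.28,-0.1],[0,0.29,-0.06],[0,0.3,-0.01],[0,0.3,0.03],[0,0.29,0.07],[0,0.28,0.12],[0,0.25,0.16],[0,0.23,0.19],[0,0.2,0.22],[0,0.16,0.25],[0,0.06,0.14],[0,0.05,0.14],[0,0,0],[0,0,0]], turn=[[0,0,0],[0,0,0],[0,0,0],[0,0,0],[0,0,0],[0,0,0],[0,0,0],[0,0,0],[0,0,0],[0,0,0],[0,0,0],[0,0,0],[0,0,0],[0,0,0],[0,0,0],[0,0,0],[0,0,0],[0,0,0],[0,0,0]], claw=[1,1,1,1,1,1,1,1,1,1,1,1,1,1,1,1,1,1,1])

```text
clock: 10.1
position: [0.5668, 0.1543, 0.1314]
ee_rot: [[-0.992, 0.125, 0.003], [0.125, 0.992, -0.002], [-0.003, -0.002, -1.0]]
wrist_force: [0.5, -8.5, 16.4]
finger_gap: 0.0128
grip_force: 25.0
```

```bash
python3 -c "
from h import *
u()
a=snap('side')['img'][120:290,150:330];b=snap('scene')['img'][150:270,190:345]
f=lambda i:cv2.resize(i,(400,400),interpolation=2)
cv2.imwrite('pics/t2.png',np.hstack([f(a),f(b)])[:,:,::-1])"
```

```text
t 10.1 unit TCP [-92.6 154.1 131.4] F [ 0.5 -8.5 16.4] gap 12.8 24.997468292713165 q [-0.11  0.66 -0.32  1.78  0.3   0.75  0.86]
[[-1.0, 0.001, 0.003], [0.001, 1.0, -0.002], [-0.003, -0.002, -1.0]]
```

View pics/t2.png

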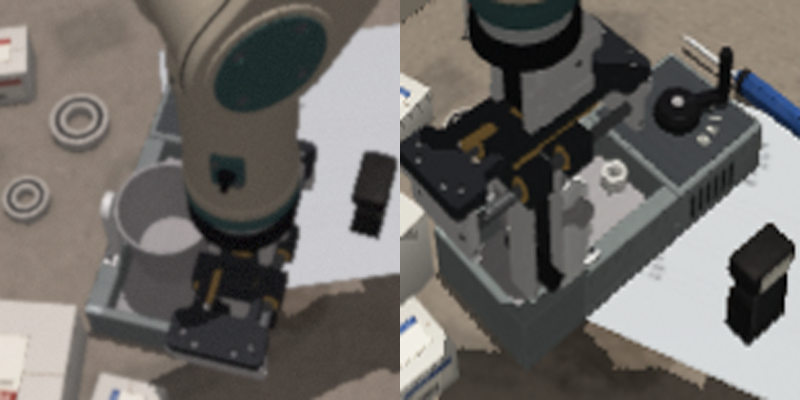

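Request:
carry_out(dp=[[0,0,0],[0,0,0],[0,0,0],[0,0,0],[0,0,0],[0,0,0],[0,0,-0.6],[0,0,-0.9],[0,0,-0.9],[0.8,-0.8,-0.3],[0.9,-0.9,0],[0.9,-0.9,0],[0,-0.9,0],[0,-0.9,0],[0,-0.9,0],[0,0,0],[0,0,0]], turn=[[0,0,0],[0,0,0],[0,0,0],[0,0,0],[0,0,0],[0,0,0],[0,0,0],[0,0,0],[0,0,0],[0,0,0],[0,0,0],[0,0,0],[0,0,0],[0,0,0],[0,0,0],[0,0,0],[0,0,0]], claw=[0.4,0.4,0.4,0.4,0.4,0.4,0.4,0.4,0.4,0.4,0.4,0.4,0.4,0.4,0.4,0.4,0.4])

```text
clock: 11.9
position: [0.4374, -0.0416, 0.238]
ee_rot: [[-0.992, 0.126, 0.0], [0.126, 0.992, 0.0], [-0.0, 0.0, -1.0]]
wrist_force: [-0.1, 1.1, 0.4]
finger_gap: 0.0566
grip_force: 0.0
```

```bash
python3 -c "
from h import *
u()
s=snap('side');W=cloud(s).reshape(-1,3)*1000;im=s['img'].reshape(-1,3).max(1)
c,t=np.cos(V[2]),np.sin(V[2]);d=W[:,:2]-V[:2];L=np.c_[d@[c,t],d@[-t,c],W[:,2]]
B=L[(im<60)&(L[:,2]>110)&(L[:,2]<170)&(L[:,0]<-60)&(L[:,0]>-125)&(abs(L[:,1]-140)<35)];print(B.mean(0),B.max(0))
a=s['img'][120:290,150:330];b=snap('scene')['img'][150:270,190:345]
f=lambda i:cv2.resize(i,(400,400),interpolation=2)
cv2.imwrite('pics/t3.png',np.hstack([f(a),f(b)])[:,:,::-1])"
```

```text
t 11.9 unit TCP [-196.8  -56.2  238. ] F [-0.1  1.1  0.4] gap 56.6 0.0 q [ 0.32  0.32 -0.38  2.04  0.16  0.8   1.29]
[[-1.0, 0.002, 0.0], [0.002, 1.0, 0.0], [-0.0, 0.0, -1.0]]
[-87.18064291 155.64158508 139.69228945] [-60.71848602 161.27493358 145.34060311]
```

View pics/t3.png

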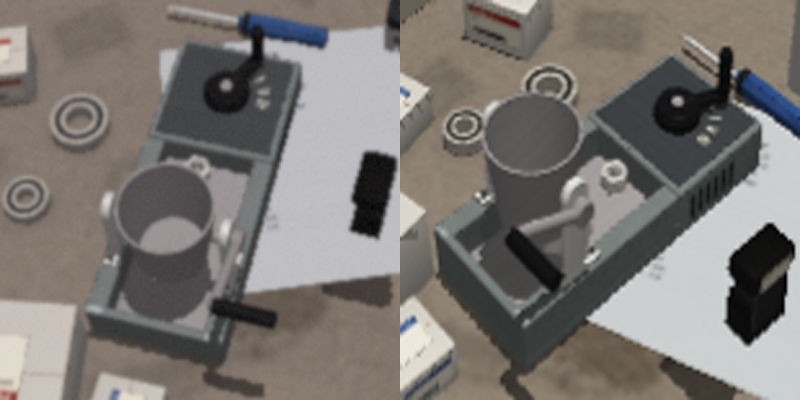

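Request:
carry_out(dp=[[-0.6,0.24,-0.3],[-0.9,0.34,-0.3],[-0.9,0.34,-0.3],[-0.9,0.34,-0.1],[-0.9,0.34,0],[-0.9,0.34,0],[-0.7,0.24,0],[-0.4,0.2,0],[0,0,0],[0,0,0]], turn=[[0,0,0],[0,0,0],[0,0,0],[0,0,0],[0,0,0],[0,0,0],[0,0,0],[0,0,0],[0,0,0],[0,0,0]], claw=[0.4,0.4,0.4,0.4,0.4,0.4,0.4,0.4,0.4,0.4])

```text
clock: 13.0
position: [0.6945, 0.0244, 0.2772]
ee_rot: [[-0.993, 0.121, -0.002], [0.121, 0.993, 0.0], [0.002, 0.0, -1.0]]
wrist_force: [-1.4, 1.1, -0.3]
finger_gap: 0.0566
grip_force: 0.0
```

```bash
python3 -c "
from h import *
u()
s=snap('wrist','wr2.png');print(s['cam_to_world'][:3].round(3).tolist())"
```

```text
t 13.0 unit TCP [ 50.3  41.  277.2] F [-1.4  1.1 -0.3] gap 56.6 0.0 q [ 0.11  0.67 -0.35  1.29  0.23  1.22  1.2 ]
[[-1.0, -0.003, -0.002], [-0.003, 1.0, 0.0], [0.002, 0.0, -1.0]]
[[0.122, -0.967, -0.223, 0.63], [0.993, 0.118, 0.028, 0.031], [-0.001, -0.224, 0.975, 0.443]]
```

View pics/wr2.png

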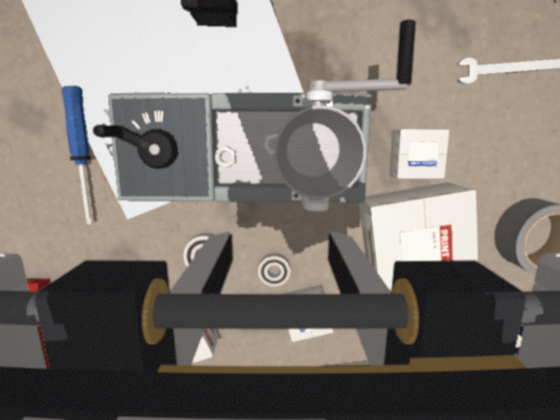

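```bash
python3 -c "
from h import *
s=snap('wrist');W=cloud(s);im=s['img']
c,t=np.cos(V[2]),np.sin(V[2]);d=W[...,:2]*1000-V[:2];L=np.dstack([d@[c,t],d@[-t,c],W[...,2]*1000])
r=np.hypot(L[...,0],L[...,1]-80);m=(r<27);print('pot floor',m.sum(),np.percentile(L[m][:,2],[0,5,50,95,100]).round(1))
print(im[m].max(-1).min(),im[m].max(-1).max())
m=(abs(L[...,0])<44)&(L[...,1]>-38)&(L[...,1]<138)&(L[...,2]<45)&(L[...,2]>25.5)
k,l,st,ce=cv2.connectedComponentsWithStats(m.astype(np.uint8))
for i in range(1,k):
  if st[i,4]>25: q=L[l==i];print(st[i,4],ce[i].round(),q.mean(0).round(),np.ptp(q,axis=0).round())
m=(L[...,2]>95)&(L[...,2]<106)&(np.hypot(L[...,0],L[...,1]+105)<70);q=L[m];print('peg top',len(q),q.mean(0),(q.min(0)+q.max(0))/2)
"
```

```text
pot floor 11875 [ 65.9  68.3 384.  398.8 401.9]
15 232
59 [360. 119.] [-35. 137.  36.] [20.  1. 19.]
113 [270. 144.] [-4. 26. 34.] [25. 15. 10.]
184 [228. 156.] [ 12. -28.  33.] [26. 19. 10.]
peg top 183 [ -20.34186685 -151.66214358  101.42049773] [ -20.41335147 -152.72437807   99.9415827 ]
```

```bash
python3 -c "
from h import *
c,t=np.cos(V[2]),np.sin(V[2])
def LL(n):
  s=snap(n);W=cloud(s);d=W[...,:2]*1000-V[:2];return np.dstack([d@[c,t],d@[-t,c],W[...,2]*1000])
L=LL('wrist')
m=(np.hypot(L[...,0],L[...,1]-80)<26)&(L[...,2]<150);q=L[m];print(len(q),np.percentile(q[:,2],[0,50,95,99,100]).round(1),q.min(0),q.max(0))
for n in ['side','scene']:
  L=LL(n);m=(abs(L[...,0])<44)&(L[...,1]>-38)&(L[...,1]<137)&(L[...,2]<42)&(L[...,2]>24)
  k,l,st,ce=cv2.connectedComponentsWithStats(m.astype(np.uint8))
  for i in range(1,k):
    if st[i,4]>6: q=L[l==i];print(n,st[i,4],ce[i].round(),q.mean(0).round(),np.ptp(q,axis=0).round())
"
```

```text
1597 [66.1 68.7 69.9 70.5 70.9] [-25.78583158  55.05033059  66.14616162] [ 25.7239067  105.94502192  70.91298811]
side 16 [236. 189.] [ 21. -35.  31.] [13.  8. 10.]
side 23 [242. 192.] [  5. -30.  31.] [ 9. 14. 13.]
scene 68 [272. 202.] [ 11. -26.  30.] [24. 23. 11.]
scene 16 [249. 223.] [-7. 65. 29.] [ 9. 11. 10.]
```

Request:
carry_out(dp=[[0.3,-0.8,0],[0.3,-0.8,0],[0.3,-0.8,0],[0.3,-0.8,0],[0.3,-0.8,0],[0.28,-0.79,0],[0,0,0.6],[0,0,0.9],[0,0,0.9],[0,0,0.6],[0,0,0],[0,0,0]], turn=[[0,0,0],[0,0,0],[0,0,0],[0,0,0],[0,0,0],[0,0,0],[0,0,0],[0,0,0],[0,0,0],[0,0,0],[0,0,0],[0,0,0]], claw=[0.4,0.4,0.4,0.4,0.4,0.4,0.4,0.4,0.4,0.4,0.4,0.4])

```text
clock: 14.45
position: [0.6011, -0.1588, 0.1587]
ee_rot: [[-0.992, 0.124, 0.001], [0.124, 0.992, -0.0], [-0.001, 0.0, -1.0]]
wrist_force: [0.9, -0.5, 0.9]
finger_gap: 0.0564
grip_force: 0.0
```

```bash
python3 -c "
from h import *
u()
c,t=np.cos(V[2]),np.sin(V[2])
s=snap('scene');W=cloud(s);d=W[...,:2]*1000-V[:2];L=np.dstack([d@[c,t],d@[-t,c],W[...,2]*1000])
m=(L[...,2]>72)&(L[...,2]<104)&(np.hypot(L[...,0]+21,L[...,1]+150)<18);q=L[m];print(len(q),q.min(0),q.max(0))
r=50;p=np.array([-21,-150.]);a0=np.arctan2(-45,-21)
for k in range(13):
  a=a0-k*.1; n=np.array([50*np.cos(a),-105+50*np.sin(a)]);print(round(k*.1,1),n.round(1),'[%.2f, %.2f, 0]'%(-(n-p)[0]/40,(n-p)[1]/40));p=n
"
```

```text
t 14.45 unit TCP [ -19.8 -152.3  158.7] F [ 0.9 -0.5  0.9] gap 56.4 0.0 q [ 0.41  0.67 -0.32  1.66  0.26  0.86  1.43]
[[-1.0, 0.0, 0.001], [0.0, 1.0, 0.0], [-0.001, 0.0, -1.0]]
64 [ -28.12044446 -155.96927531   72.66108621] [ -14.21033273 -142.55990985  103.26675876]
0.0 [ -21.1 -150.3] [0.00, -0.01, 0]
0.1 [ -25.6 -148. ] [0.11, 0.06, 0]
0.2 [ -29.7 -145.2] [0.10, 0.07, 0]
0.3 [ -33.6 -142. ] [0.10, 0.08, 0]
0.4 [ -37.1 -138.5] [0.09, 0.09, 0]
0.5 [ -40.3 -134.6] [0.08, 0.10, 0]
0.6 [ -43.  -130.5] [0.07, 0.10, 0]
0.7 [ -45.4 -126. ] [0.06, 0.11, 0]
0.8 [ -47.2 -121.4] [0.05, 0.12, 0]
0.9 [ -48.6 -116.6] [0.04, 0.12, 0]
1.0 [ -49.6 -111.7] [0.02, 0.12, 0]
1.1 [ -50.  -106.7] [0.01, 0.12, 0]
1.2 [ -49.9 -101.7] [-0.00, 0.12, 0]
```

Request:
carry_out(dp=[[0.03,0.04,0.5],[0,0,0.7],[0,0,0.69],[0,0,0],[0,0,0],[0,0,0],[0,0,0],[0,0,0],[0,0,0],[0,0,0],[0,0,0],[0,0,0],[0,0,0]], turn=[[0,0,0],[0,0,0],[0,0,0],[0,0,0],[0,0,0],[0,0,0],[0,0,0],[0,0,0],[0,0,0],[0,0,0],[0,0,0],[0,0,0],[0,0,0]], claw=[0.4,0.4,0.4,0.4,1,1,1,1,1,1,1,1,1], newtons=30)

```text
clock: 15.8
position: [0.6, -0.1581, 0.0827]
ee_rot: [[-0.992, 0.124, 0.0], [0.124, 0.992, -0.001], [-0.0, -0.001, -1.0]]
wrist_force: [-1.3, -3.9, 5.1]
finger_gap: 0.0135
grip_force: 30.0
```

```bash
python3 -c "
from h import *
u()"
```

```text
t 15.8 unit TCP [ -21.  -151.8   82.7] F [-1.3 -3.9  5.1] gap 13.5 30.001949071884155 q [ 0.38  0.77 -0.28  1.71  0.31  0.7   1.39]
[[-1.0, 0.001, 0.0], [0.001, 1.0, -0.001], [-0.0, -0.001, -1.0]]
```

Request:
carry_out(dp=[[0.11,0.06,0],[0.1,0.07,0],[0.1,0.08,0],[0.09,0.09,0],[0.08,0.1,0],[0.07,0.1,0],[0.06,0.11,0],[0.05,0.12,0],[0.04,0.12,0],[0.02,0.12,0],[0.01,0.12,0],[0,0,0],[0,0,0]], turn=[[0,0,0],[0,0,0],[0,0,0],[0,0,0],[0,0,0],[0,0,0],[0,0,0],[0,0,0],[0,0,0],[0,0,0],[0,0,0],[0,0,0],[0,0,0]], claw=[1,1,1,1,1,1,1,1,1,1,1,1,1])

```text
clock: 17.1
position: [0.5709, -0.1146, 0.0823]
ee_rot: [[-0.992, 0.128, -0.01], [0.128, 0.992, -0.005], [0.009, -0.007, -1.0]]
wrist_force: [-10.2, -8.9, 13.4]
finger_gap: 0.0132
grip_force: 30.0
```

```bash
cat > peg.py <<'E'
from h import *
u()
c,t=np.cos(V[2]),np.sin(V[2])
for n in ['scene','side','wrist']:
  s=snap(n,n+'_d.png');W=cloud(s);d=W[...,:2]*1000-V[:2];L=np.dstack([d@[c,t],d@[-t,c],W[...,2]*1000])
  # arm: dark points just above panel
  r=np.hypot(L[...,0],L[...,1]+105)
  m=(L[...,2]>55)&(L[...,2]<67)&(r>22)&(r<44)&(s['img'].max(-1)<70);q=L[m]
  if len(q): print(n,'arm',len(q),'dial',np.median((np.arctan2(-45,-21)-np.arctan2(q[:,1]+105,q[:,0]))%(2*np.pi)))
  m=(L[...,2]>70)&(L[...,2]<104)&(abs(r-50)<9)&(L[...,0]<-10)&(s['img'].max(-1)<60);q=L[m]
  if len(q)>5: print(n,'peg',len(q),q.min(0).round(),q.max(0).round(),np.median(q,0).round())
E
python3 peg.py
```

```text
t 17.1 unit TCP [ -55.2 -112.2   82.3] F [-10.2  -8.9  13.4] gap 13.2 30.00827193260193 q [ 0.32  0.73 -0.27  1.81  0.31  0.65  1.31]
[[-1.0, 0.004, -0.009], [0.004, 1.0, -0.007], [0.009, -0.007, -1.0]]
scene arm 54 dial 1.2233515115983278
scene peg 12 [ -57. -120.   74.] [-49. -93. 100.] [ -56. -118.   87.]
side arm 48 dial 3.07968287532319
wrist arm 99 dial 5.025463130286042
wrist peg 1079 [ -59. -121.   70.] [ -43. -107.  104.] [ -53. -114.  100.]
```

```bash
python3 -c "
import cv2,numpy as np
w=cv2.imread('pics/wrist_d.png');s=cv2.imread('pics/scene_d.png')
print(w.shape)
a=cv2.resize(w[60:300,130:430],(500,400));b=cv2.resize(s[150:250,260:335],(300,400),interpolation=2)
cv2.imwrite('pics/d1.png',np.hstack([a,b]))"
```

```text
(420, 560, 3)
```

View pics/d1.png

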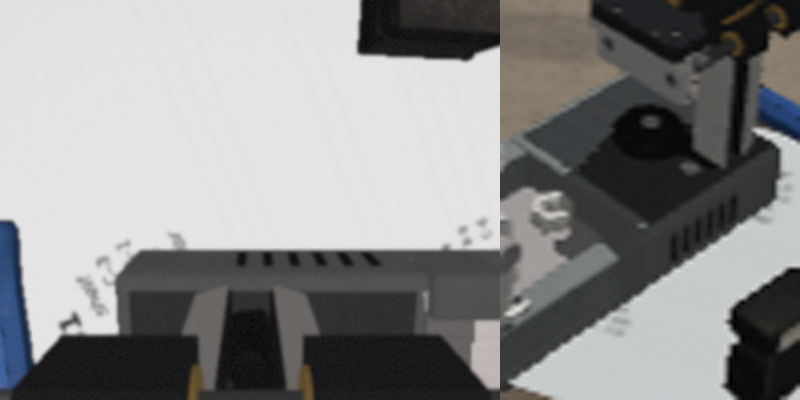

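Request:
carry_out(dp=[[0,0,0],[0,0.06,0],[0,0.06,0],[0,0.06,0],[0,0.06,0],[0,0,0],[0,0,0],[0,0,0]], turn=[[0,0,0],[0,0,0],[0,0,0],[0,0,0],[0,0,0],[0,0,0],[0,0,0],[0,0,0]], claw=[1,1,1,1,1,1,1,1], newtons=18)

```text
clock: 18.05
position: [0.5731, -0.1043, 0.0819]
ee_rot: [[-0.992, 0.127, -0.009], [0.127, 0.992, -0.004], [0.008, -0.005, -1.0]]
wrist_force: [-7.9, -8.8, 9.0]
finger_gap: 0.0137
grip_force: 18.0
```

```bash
python3 peg.py
```

```text
t 18.05 unit TCP [ -54.4 -101.7   81.9] F [-7.9 -8.8  9. ] gap 13.7 18.001396358013153 q [ 0.3   0.73 -0.27  1.81  0.31  0.65  1.29]
[[-1.0, 0.003, -0.008], [0.003, 1.0, -0.005], [0.008, -0.005, -1.0]]
scene arm 41 dial 1.4610260684442826
scene peg 20 [ -59. -111.   70.] [-48. -83. 100.] [ -55. -108.   86.]
side arm 20 dial 3.9323599941194187
wrist arm 59 dial 0.9631351694192429
wrist peg 1072 [ -59. -110.   70.] [-43. -97. 104.] [ -53. -104.  100.]
```

```bash
python3 -c "
import cv2,numpy as np
s=cv2.imread('pics/scene_d.png');t=cv2.imread('pics/side_d.png')
b=cv2.resize(s[155:215,270:330],(400,400),interpolation=2);a=cv2.resize(t[120:280,150:310],(400,400),interpolation=2)
cv2.imwrite('pics/d2.png',np.clip(np.hstack([a,b])*1.5,0,255))"
```

```text
[ WARN:0@0.104] global loadsave.cpp:1063 imwrite_ Unsupported depth image for selected encoder is fallbacked to CV_8U.
```

View pics/d2.png

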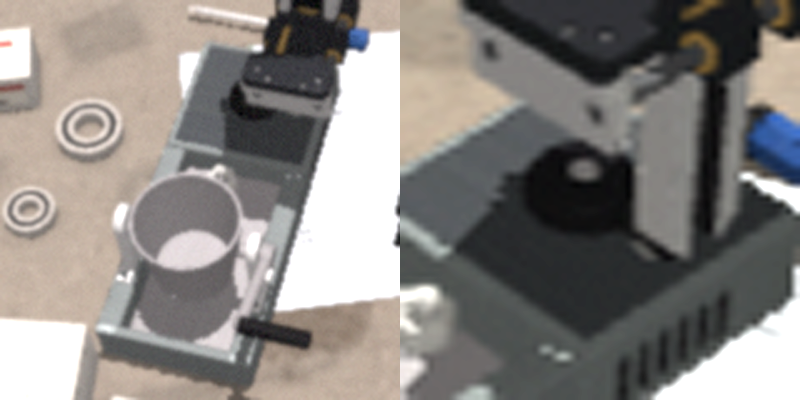

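Request:
carry_out(dp=[[0,0,0],[0,0,0],[0,0,0],[0,0,0],[0,0,0]], turn=[[0,0,0],[0,0,0],[0,0,0],[0,0,0],[0,0,0]], claw=[1,1,1,1,1])

```text
clock: 18.7
position: [0.5731, -0.1043, 0.0819]
ee_rot: [[-0.992, 0.127, -0.009], [0.127, 0.992, -0.004], [0.008, -0.005, -1.0]]
wrist_force: [-8.2, -7.8, 7.9]
finger_gap: 0.0134
grip_force: 18.0
```

```bash
python3 -c "
from h import *
u()
s=robot.read_state()
d=s['position'][:2]*1000-V[:2];y=-d[0]*np.sin(V[2])+d[1]*np.cos(V[2])
if abs(y+101.7)<1.5: print(robot.finish_job())"
```

```text
t 18.7 unit TCP [ -54.3 -101.7   81.9] F [-8.2 -7.8  7.9] gap 13.4 18.001402616500854 q [ 0.3   0.73 -0.27  1.81  0.31  0.65  1.29]
[[-1.0, 0.003, -0.008], [0.003, 1.0, -0.005], [0.008, -0.005, -1.0]]
the job is handed in; nothing more can be done
None
```

The job is handed in at 18.7 s: the pot is empty and upright, two nuts are clearly in the tray with the third mostly hidden under the pot, and the dial is held at an estimated 1.2 rad, the third click.

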